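# Square the rectifier module into the jig corner and hold it

## Task

A leftover spacer bush is standing on the steel jig plate where the rectifier module has to go: first put it in the open bin. Then set the module flat on the jig plate with its two brass studs away from the far fence and push it fully home into the corner, its end square against the far fence and its side square against the side fence, and finish while still gripping it and pressing it firmly against both fences at once, ready to be screwed down. Leave the screwdriver, the jar and the bare heatsink alone.

Things in the scene. Friction and masses are not known exactly. Their poses are not given: they have to be found in the camera images.
- jig: Squaring jig fixed to the bench: smooth steel plate (metal slides on it with friction about 0.3) 200 (x) x 180 (y) x 10 mm thick with two aluminium fences on top, each 14 mm thick and 18 mm high (tops 28 mm above the bench). Origin: centre of the plate's underside, at bench height. x points across the plate towards the far fence, y away from the side fence, z up.
- jig_corner (a point): Where the inner faces of the fences would meet, on the plate's top: at (86, -76, 10) mm in the jig's frame, same axes. The far fence's inner face is the plane x = 0 here and runs from y = +16 to +166 mm; the side fence's is the plane y = 0 and runs from x = -176 to -16 mm (the corner itself is open).
- fence_far: The far fence, an aluminium bar along the jig's y on the plate's far edge; its inner face looks to the jig's -x. Origin: centre of its underside.
- fence_side: The side fence, an aluminium bar along the jig's x on the plate's right-hand edge (seen from the robot); its inner face looks to the jig's +y. Origin: centre of its underside.
- module: Rectifier module, loose, 0.3 to 0.65 kg: aluminium base plate 100 (x) x 80 (y) x 12 mm; centred on it a black case 66 (x) x 44 (y) mm from 12 to 46 mm above the underside (grip it across the 44 mm); two brass studs, tops 30 mm above the underside, at its -x end. Origin: centre of its underside; x along its length away from the studs, z up. Home, its axes are parallel to the jig's.
- module_corner (a point): The corner of the module's base plate that goes into the jig corner: at (50, -40, 0) mm in the module's frame, on its underside.
- module_studs (a point): Midway between the two brass studs, on top of the base plate: at (-41.5, 0, 12) mm in the module's frame.
- spacer: Leftover spacer bush, loose: plain aluminium cylinder 24 mm in diameter and 40 mm high, standing upright on the jig plate near the corner, its axis 35 to 70 mm from each fence. About 50 g. Origin: centre of its underside.
- spacer_center (a point): Middle of the spacer bush, halfway up its axis.
- bin: Open plastic bin 130 (x) x 110 (y) x 55 mm high, walls 4 mm, fixed to the bench. Origin: centre of its underside, at bench height. It and the module may stand either way round: one nearer the robot and further left, one further out.
- screwdriver: Screwdriver, 180 mm long, lying beyond the jig; leave alone.
- jar: Closed round jar, 56 mm in diameter, 75 mm high, to the right of the jig; leave alone.
- heatsink: Bare finned heatsink 50 x 50 x 28 mm, to the right of the jig; leave alone.

How it is judged:
By the outcome, as a careful person would: the job done as asked, in the order asked, and still so for the second after the job is handed in, while the arm keeps its last pose, push and grip.
It also fails if it takes over 58 s, if anything falls off the work surface, if the arm or the gripper's body presses on something with over 40 N, if the wrist force passes 120 N, or if a joint passes its speed limit or range.

## Robot

A 7-joint arm with a two-finger parallel gripper is mounted at the origin on the work surface. World frame = base frame: x ahead of the robot, y to its left, z up, the work surface at z = 0. Lengths are in m, angles in rad, forces in N, time in s.
With the tool pointing down it reaches from about 0.35 to 0.9 m from the base axis. Payload 8.1 kg.
Tool frame: the origin (TCP) lies at the very end of the fingers, on their centre line; the grasp point (between the pads) lies 19 mm behind it (arm.tcp_to_grasp is the distance from the TCP to the grasp point, in m); z points along the fingers, y is the line along which they close (so a half turn about z gives the same grasp; the last joint's range is limited). The gripper opens to 92 mm and grips with 3 to 60 N. Pads are 19 mm wide; open, the fingers measure 130 mm over their backs; the gripper's body (75 mm by 190 mm) begins 47 mm behind the grasp point.
Start: joints at [-1.34, 0.434, 0.025, 1.573, -0.012, 1.134, -0.075], TCP at [0.205, 0.591, 0.227] pointing down, gripper open.
Joint ranges: [-2.62, 2.62], [-0.44, 2.09], [-1.27, 1.32], [0.08, 2.57], [-1.32, 4.46], [0.12, 2], [-2.74, 2.74]. Speed limits (rad/s): [2.22, 2.22, 3.01, 3.01, 3.14, 3.14, 3.14].

## Interface

Orientations are given as a rotation vector (axis times angle).
In Python, from cell import arm, camrig, telemetry, ticket gives the robot as it stands (arm), with the cameras (camrig), the readings (telemetry) and the job (ticket).
- The arm moves only by the shell command python3 nudge.py [FORCE], which reads ROWS from standard input. ROWS is a JSON object whose key "offsets" holds a list of rows, 1 to 10 of them, each of 5 numbers: dx, dy, dz in shares of the most that a row can go, 1 being 50 mm, then a turn about the tool's z in fractions of the full range, 1 being pi rad, then the opening from 0.0 (shut) to 1.0 (fully open); each row shifts and turns the commanded pose from where the row before left it, along the tool's axes as they then stand; what a row does not reach is not made up. A row lasts 1/10 s, in which the tool goes at most 0.05 m and 0.15 rad, less where a joint would pass 70% of its speed; a pose out of reach is approached as far as the arm can. The fingers move at their own pace and stop on an object; FORCE is the grip in N (left out, the last holds). Time passes only in rows, so rows that do not move let the fingers close. It prints the time, the measured TCP pose, the force, the opening and the grip force at its end. Input that does not fit is refused with a message, and nothing moves.
- telemetry.observe(): the state, without advancing time (a new reading comes with each control period).
- camrig.get_image(name): name is "side" or "top"; returns a dict with "image" (480x640x3 uint8, blue, green, red), "fx", "fy", "cx", "cy" (pixels), "cam_to_world" (4x4, takes a point from camera to world coordinates). Camera axes: x right, y down, z forward; pixel columns grow to the right and rows downward; lengths in m; the calibration is good to about 2 mm. A picture is of the moment at which its call begins. There is no depth.
- ticket.sign_off(): hands the job in; it is judged then, once.
The state is a dict: "clock": time; "joints": joint angles; "dq": joint speeds; "joint_efforts": joint torques, N m; "position": TCP position; "ee_rot": TCP orientation; "force": force on the tool from outside, world axes, zero at the start; "ft_torque": the same for the moment, N m; "width": opening from 0.0 (shut) to 1.0 (fully open); "gripper_force": force on a finger pad.
Only numpy, scipy, OpenCV 4.12 (cv2) and the standard library are available. Lean on these libraries where they do the work, as an engineer would, in place of code of your own. Each camera call takes 0.05 s, during which the arm holds its last target. There are 200 camera calls.

## Working session

There is one attempt and no reset: what is moved stays moved. The work goes in short steps, Python scripts to look and compute and a shell command to move; the robot and the scene stay as the last step left them, time stands still between calls to the robot, and variables do not carry over. Pictures are saved under pics/ and viewed, at most 10 in all, crops included, and the job is handed in when it is done.

```bash
ls; mkdir -p pics; python3 - <<'E'
from cell import arm, camrig, telemetry, ticket
import cv2,numpy as np
for n in ("top","side"):
    d=camrig.get_image(n); cv2.imwrite(f"pics/{n}0.png",d["image"])
    print(n,d["fx"],d["fy"],d["cx"],d["cy"]);print(np.round(d["cam_to_world"],4).tolist())
s=telemetry.observe();print({k:np.round(v,3).tolist() for k,v in s.items()},arm.tcp_to_grasp)
E
```

```text
cell.py
nudge.py
pics
top 545.412767611661 545.412767611661 312.0300084853294 248.14818727104029
[[-0.0182, -0.9987, 0.0477, 0.5316], [-0.9997, 0.0173, -0.0182, 0.0037], [0.0174, -0.048, -0.9987, 1.1087], [0.0, 0.0, 0.0, 1.0]]
side 582.5898649122943 582.5898649122943 325.97389102476455 231.28483900550773
[[0.9959, -0.06, 0.0676, 0.5092], [-0.0903, -0.6195, 0.7798, -0.879], [-0.0049, -0.7827, -0.6224, 0.7397], [0.0, 0.0, 0.0, 1.0]]
{'clock': 0.1, 'joints': [-1.34, 0.435, 0.025, 1.574, -0.012, 1.134, -0.075], 'dq': [-0.001, -0.003, -0.001, -0.003, -0.001, -0.001, 0.001], 'joint_efforts': [0.003, -66.912, 0.988, -31.515, -0.061, 0.037, -0.0], 'position': [0.205, 0.59, 0.226], 'ee_rot': [-0.522, -3.098, 0.002], 'force': [0.087, -0.015, 0.531], 'ft_torque': [0.054, 0.036, -0.016], 'gripper_force': 0.0, 'width': 1.0} 0.0188
```

View pics/top0.png

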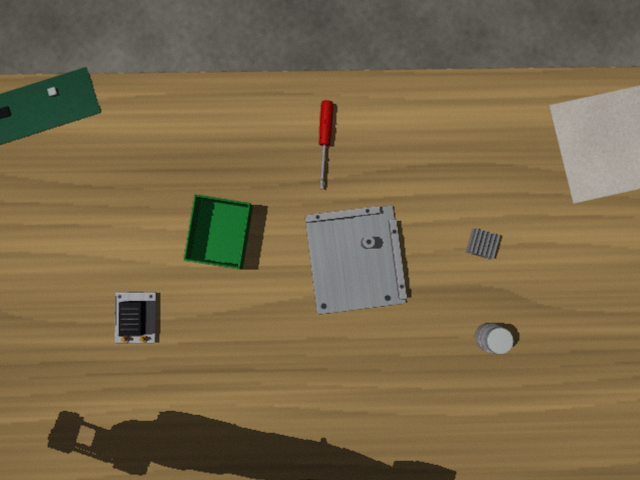

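View pics/side0.png

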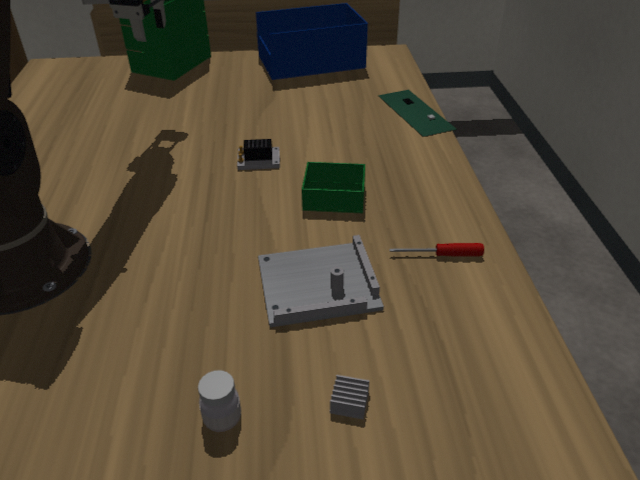

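The top view shows the bin near (218,232), the jig near (357,260) with the spacer at (370,242), and the module at (137,318) with its studs towards the robot. The side view agrees: studs on the robot side, spacer top at (337,271). I'll enlarge these areas.

```bash
python3 - <<'E'
import cv2,numpy as np
t=cv2.imread("pics/top0.png")
a=cv2.resize(t[200:320,300:412],None,fx=5,fy=5,interpolation=cv2.INTER_CUBIC) #560x600
cv2.imwrite("pics/c1.png",a)
b=cv2.resize(t[284:352,105:169],None,fx=6,fy=6,interpolation=cv2.INTER_CUBIC) #384x408
c=cv2.resize(t[188:276,180:260],None,fx=4.6364,fy=4.6364,interpolation=cv2.INTER_CUBIC)
cv2.imwrite("pics/c2.png",np.hstack([b,c[:408]])); print(c.shape)
E
```

```text
(408, 371, 3)
```

View pics/c1.png

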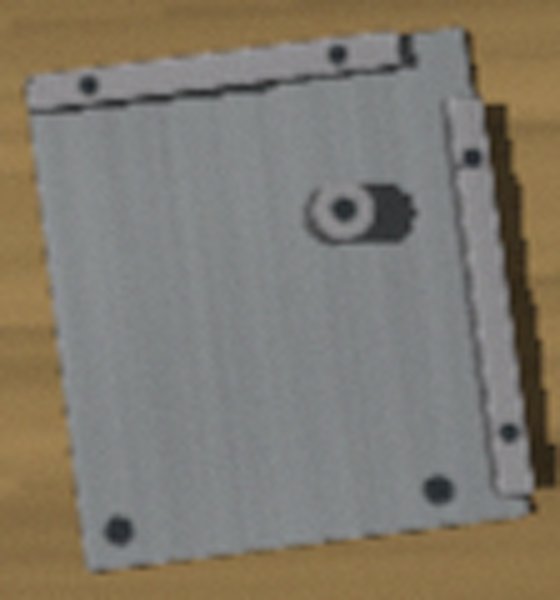

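View pics/c2.png

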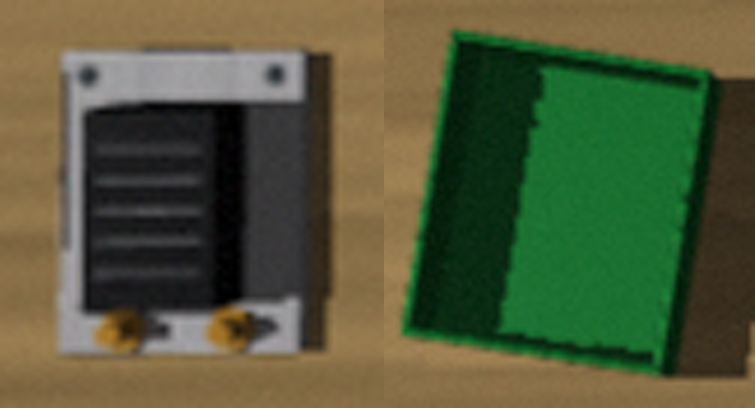

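The crops give the jig plate corners at (92,571), (531,514) and (466,30), and the spacer top centre at (344,209). They also show the module base corners at (63,52), (303,52), (300,352) and (60,353), and the bin rim corners. Next I fit poses to these.

```bash
cat > h.py <<'E'
import numpy as np
from scipy.optimize import least_squares
from scipy.spatial.transform import Rotation as R
K=(545.4128,312.03,248.148)
T=np.array([[-0.0182,-0.9987,0.0477,0.5316],[-0.9997,0.0173,-0.0182,0.0037],[0.0174,-0.048,-0.9987,1.1087]])
def ray(px,z):
    d=T[:,:3]@[(px[0]-K[1])/K[0],(px[1]-K[2])/K[0],1]
    return T[:,3]+d*(z-T[2,3])/d[2]
def fit(px,loc,g):  # planar pose x,y,yaw
    W=np.array([ray(p,l[2])[:2] for p,l in zip(px,loc)]);L=np.array(loc)[:,:2]
    f=lambda q:(q[:2]+L@np.array([[np.cos(q[2]),np.sin(q[2])],[-np.sin(q[2]),np.cos(q[2])]])-W).ravel()
    r=least_squares(f,[*W.mean(0),g]);return r.x,np.round(1e3*r.fun.reshape(-1,2),1)
E
cat > m.py <<'E'
from h import *
c=lambda u,v,s,x,y:((u+.5)/s-.5+x,(v+.5)/s-.5+y)
J=lambda u,v:c(u,v,5,300,200); M=lambda u,v:c(u,v,6,105,284); B=lambda u,v:c(u-384,v,4.6364,180,188)
q,r=fit([J(92,571),J(531,514),J(466,30),J(27,78),J(32,108),J(446,97),J(494,490)],
 [(-.1,.09,.01),(-.1,-.09,.01),(.1,-.09,.01),(.1,.09,.028),(.086,.09,.028),(.07,-.076,.028),(-.09,-.076,.028)],0.)
print("jig",q.round(4),r.tolist())
corner=q[:2]+R.from_euler('z',q[2]).as_matrix()[:2,:2]@[.086,-.076]
sp=ray(J(344,209),.05)[:2];print("corner",corner,"spacer",sp,"in corner frame",R.from_euler('z',-q[2]).as_matrix()[:2,:2]@(sp-corner))
q,r=fit([M(63,52),M(303,52),M(300,352),M(60,353)],[(.05,.04,.012),(.05,-.04,.012),(-.05,-.04,.012),(-.05,.04,.012)],0.)
print("module",q.round(4),r.tolist())
b=[(.065,.055,.055),(.065,-.055,.055),(-.065,-.055,.055),(-.065,.055,.055)]
q,r=fit([B(455,32),B(715,73),B(668,375),B(403,335)],b,0.);print("bin",q.round(4),r.tolist())
from cell import arm, camrig, telemetry, ticket
s=telemetry.observe();print(R.from_rotvec(s["ee_rot"]).as_matrix().round(3).tolist())
E
python3 m.py
```

```text
jig [ 0.5608 -0.1029  0.1083] [[-0.3, 1.7], [-0.3, -0.0], [2.3, 0.3], [1.5, 0.6], [-0.4, 0.9], [-0.1, -0.7], [-2.6, -2.8]]
corner [ 0.65456006 -0.16911477] spacer [ 0.5934183  -0.12565947] in corner frame [-0.05608473  0.04981144]
module [ 0.4525  0.3388 -0.0145] [[0.2, 0.2], [0.6, -0.4], [-0.3, -0.4], [-0.5, 0.6]]
bin [ 0.6174  0.1662 -0.171 ] [[0.9, -0.0], [1.2, -0.3], [-1.1, 0.7], [-1.0, -0.4]]
[[-0.945, 0.328, -0.0], [0.328, 0.945, -0.001], [-0.0, -0.001, -1.0]]
```

The manual's scale: shifts go in shares of 50 mm and turns go in shares of pi rad. Converting my numbers, -0.03 m is -0.6, -0.0275 m is -0.55.

```bash
cat > to.py <<'E'
import sys
from h import *
from cell import arm, camrig, telemetry, ticket
s=telemetry.observe();M=R.from_rotvec(s["ee_rot"]).as_matrix()
x,y,z,yaw=map(float,sys.argv[1:5])
print("tool delta mm",(1e3*M.T@(np.array([x,y,z])-s["position"])).round(1),"turn",round(-(yaw-np.arctan2(M[1,1],M[0,1])),4),"tilt",M[:,2].round(4))
E
echo '{"offsets":[[-0.6,-0.55,0,0,0.45],[-0.6,-0.55,0,0,0.45],[-0.6,-0.55,0,0,0.45],[-0.6,-0.55,0,0,0.45],[-0.6,-0.55,0,0,0.45],[-0.6,-0.55,0,0,0.45],[-0.6,-0.55,0,0,0.45],[-0.6,-0.55,0,0,0.45],[-0.6,-0.55,0,0,0.45],[-0.6,-0.55,0,0,0.45]]}' | python3 nudge.py 20
echo '{"offsets":[[-0.6,-0.55,0,0,0.45],[-0.6,-0.55,0,0,0.45],[-0.6,-0.55,0,0,0.45],[-0.6,-0.55,0,0,0.45],[-0.6,-0.55,0,0,0.45],[-0.6,-0.55,0,0,0.45],[-0.6,-0.55,0.4,0,0.45],[-0.6,-0.55,0.4,0,0.45],[-0.6,-0.55,0.4,0,0.45],[-0.6,-0.55,0.4,0,0.45]]}' | python3 nudge.py
echo '{"offsets":[[0,0,0,0,0.45],[0,0,0,0,0.45]]}' | python3 nudge.py
python3 to.py 0.5934 -0.1257 0.024 1.2366
```

```text
clock: 1.1
position: [0.3985, 0.2307, 0.2266]
ee_rot: [-0.522, -3.098, 0.0]
force: [0.9, 0.1, -0.0]
width: 0.451
gripper_force: 0.0
clock: 2.1
position: [0.5918, -0.1271, 0.1456]
ee_rot: [-0.521, -3.098, -0.0]
force: [1.4, -0.1, 0.3]
width: 0.453
gripper_force: 0.0
clock: 2.3
position: [0.5908, -0.1268, 0.1456]
ee_rot: [-0.525, -3.095, 0.001]
force: [1.1, 0.3, -0.8]
width: 0.45
gripper_force: 0.0
tool delta mm [ -2.4   2.  121.6] turn -0.0019 tilt [-2.3e-03 -1.0e-04 -1.0e+00]
```

Converted, 0.02 m is 0.4, 0.005 m is 0.1.

```bash
echo '{"offsets":[[-0.04,0.04,0.4,0,0.45],[0,0,0.4,0,0.45],[0,0,0.4,0,0.45],[0,0,0.1,0,0.45],[0,0,0,0,0.45]]}' | python3 nudge.py
python3 - <<'E'
from cell import arm, camrig, telemetry, ticket
import cv2,numpy as np
d=camrig.get_image("side");t=camrig.get_image("top")
C=np.array(d["cam_to_world"])
for n,P in (("spacer top",[.5934,-.1257,.05]),("corner",[.6546,-.1691,.01])):
    p=np.linalg.inv(C)@[*P,1];print(n,d["fx"]*p[0]/p[2]+d["cx"],d["fy"]*p[1]/p[2]+d["cy"])
a=cv2.resize(d["image"][220:340,250:400],None,fx=4,fy=4,interpolation=cv2.INTER_CUBIC)
cv2.imwrite("pics/s1.png",a)
E
```

```text
clock: 2.8
position: [0.5936, -0.1231, 0.0817]
ee_rot: [-0.52, -3.097, -0.001]
force: [-0.2, 0.0, 0.7]
width: 0.452
gripper_force: 0.0
spacer top 336.9193940427896 270.0701729119192
corner 374.2215316486272 301.46987951166096
```

View pics/s1.png

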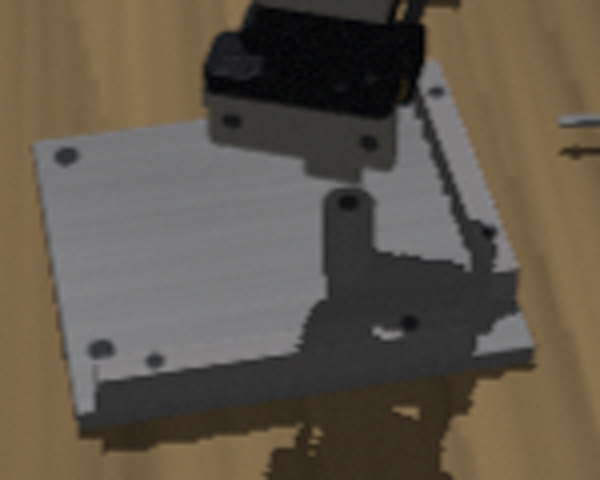

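The spacer's hole is at crop (348,203), and the estimate predicts (347,200). The two cameras agree, so I can descend and grip.

Converted, 0.02 m is 0.4, -0.002 m is -0.04.

```bash
echo '{"offsets":[[0,-0.04,0.4,0,0.45],[0,0,0.4,0,0.45],[0,0,0.2,0,0.45],[0,0,0.16,0,0.45],[0,0,0,0,0.45],[0,0,0,0,0.1],[0,0,0,0,0.1],[0,0,0,0,0.1],[0,0,0,0,0.1],[0,0,0,0,0.1]]}' | python3 nudge.py 20
echo '{"offsets":[[0,0,-0.2,0,0.1],[0,0,-0.4,0,0.1],[0,0,-0.6,0,0.1],[0,0,-0.8,0,0.1],[0,0,-0.6,0,0.1],[0,0,0,0,0.1]]}' | python3 nudge.py
python3 to.py 0.6174 0.1662 0.13 1.2366
```

```text
clock: 3.9
position: [0.5938, -0.1265, 0.0244]
ee_rot: [0.522, 3.097, 0.0]
force: [-1.4, -0.0, 5.6]
width: 0.256
gripper_force: 20.0
clock: 4.5
position: [0.5957, -0.1272, 0.1587]
ee_rot: [0.521, 3.091, 0.001]
force: [0.5, -0.2, -1.2]
width: 0.256
gripper_force: 20.0
tool delta mm [ 76.  284.3  28.6] turn -0.0 tilt [ 7.4e-03 -9.0e-04 -1.0e+00]
```

Converted, 0.03 m is 0.6, 0.0075 m is 0.15.

```bash
echo '{"offsets":[[0.15,0.56,0,0,0.1],[0.15,0.56,0,0,0.1],[0.15,0.56,0,0,0.1],[0.15,0.56,0,0,0.1],[0.15,0.56,0,0,0.1],[0.15,0.56,0,0,0.1],[0.15,0.56,0,0,0.1],[0.15,0.56,0,0,0.1],[0.15,0.6,0,0,0.1],[0.15,0.6,0,0,0.1]]}' | python3 nudge.py
echo '{"offsets":[[0,0,0,0,0.1],[0,0,0.4,0,0.1],[0,0,0.6,0,0.1],[0,0,0.6,0,0.1],[0,0,0.6,0,0.1],[0,0,0.2,0,0.1],[0,0,0,0,0.1],[0,0,0,0,0.1]]}' | python3 nudge.py
```

```text
clock: 5.5
position: [0.615, 0.1675, 0.1534]
ee_rot: [-0.522, -3.097, 0.001]
force: [0.6, -0.2, -0.8]
width: 0.257
gripper_force: 20.0
clock: 6.3
position: [0.6162, 0.1663, 0.0348]
ee_rot: [0.522, 3.097, 0.0]
force: [0.7, 0.7, 0.1]
width: 0.258
gripper_force: 20.0
```

Converted, -0.05 m is -1, -0.04 m is -0.8.

```bash
echo '{"offsets":[[0,0,0.2,0,0.1],[0,0,0.06,0,0.1],[0,0,0,0,0.35],[0,0,0,0,0.4],[0,0,0,0,0.4],[0,0,-0.4,0,0.4],[0,0,-0.6,0,0.4],[0,0,-0.8,0,0.4],[0,0,-1,0,0.6],[0,0,-0.6,0,0.8]]}' | python3 nudge.py
echo '{"offsets":[[0,0,0,-0.0318,1],[0,0,0,-0.0382,1],[0,0,0,-0.0318,1],[0,0,0,0,1]]}' | python3 nudge.py
python3 to.py 0.4525 0.3388 0.11 1.556
```

```text
clock: 7.3
position: [0.6167, 0.1665, 0.1948]
ee_rot: [0.522, 3.094, 0.003]
force: [0.6, -0.9, 0.0]
width: 0.525
gripper_force: 0.0
clock: 7.7
position: [0.6156, 0.1664, 0.1912]
ee_rot: [0.02, 3.141, 0.001]
force: [-0.3, -1.0, 0.6]
width: 0.867
gripper_force: 0.0
tool delta mm [165.3 170.3  81.1] turn 0.0023 tilt [ 5.e-04  4.e-04 -1.e+00]
```

Converted, 0.025 m is 0.5, 0.02 m is 0.4.

```bash
echo '{"offsets":[[0.5,0.5,0,0,1],[0.5,0.5,0,0,1],[0.5,0.5,0,0,1],[0.5,0.5,0.2,0,1],[0.5,0.5,0.4,0,1],[0.5,0.5,0.4,0,1],[0.3,0.4,0.4,0,1],[0,0,0.2,0,1],[0,0,0,0,1]]}' | python3 nudge.py
python3 to.py 0.4525 0.3388 0.025 1.556
python3 - <<'E'
from cell import arm, camrig, telemetry, ticket
import cv2,numpy as np
d=camrig.get_image("side")["image"];t=camrig.get_image("top")["image"]
f=lambda i,w:cv2.resize(i,(400,w),interpolation=cv2.INTER_CUBIC)
cv2.imwrite("pics/s2.png",np.hstack([f(d[110:230,210:370],300),f(t[180:360,90:330],300)]))
E
```

```text
clock: 8.6
position: [0.452, 0.3383, 0.1095]
ee_rot: [-0.023, -3.14, 0.003]
force: [-0.4, -0.2, 0.7]
width: 1.002
gripper_force: 0.0
tool delta mm [-0.6  0.6 84.5] turn -0.0001 tilt [-0.0016 -0.002  -1.    ]
```

View pics/s2.png

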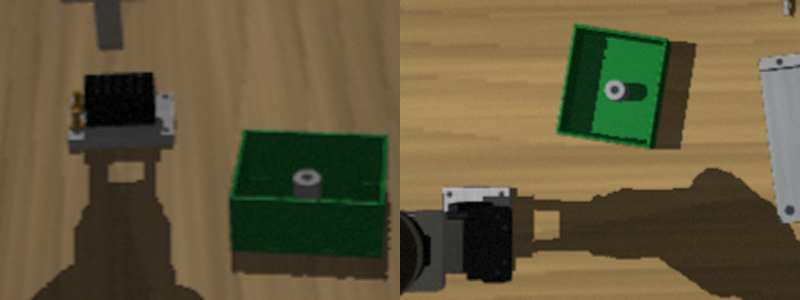

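The spacer is standing in the bin at (615,90) in the right half. The gripper is above the module, so I descend and grip it.

Converted, 0.03 m is 0.6, 0.02 m is 0.4.

```bash
echo '{"offsets":[[0,0,0.6,0,1],[0,0,0.6,0,1],[0,0,0.4,0,1],[0,0,0.12,0,1],[0,0,0,0,1],[0,0,0,0,0.3],[0,0,0,0,0.3],[0,0,0,0,0.3],[0,0,0,0,0.3],[0,0,0,0,0.3]]}' | python3 nudge.py 45
echo '{"offsets":[[0,0,0,0,0.3],[0,0,0,0,0.3],[0,0,0,0,0.3]]}' | python3 nudge.py
```

```text
clock: 9.7
position: [0.453, 0.339, 0.0251]
ee_rot: [0.022, 3.141, 0.001]
force: [-0.3, -0.1, -0.6]
width: 0.612
gripper_force: 0.0
clock: 10.0
position: [0.4529, 0.3389, 0.0248]
ee_rot: [0.022, 3.141, 0.0]
force: [0.1, 0.4, 0.9]
width: 0.473
gripper_force: 45.0
```

Converted, 0.0035 m is 0.07.

```bash
echo '{"offsets":[[0,0,0,0,0.6],[0,0,0,0,0.6],[0,0,0.07,0,0.6],[0,0,0,0,0.3],[0,0,0,0,0.3],[0,0,0,0,0.3],[0,0,0,0,0.3],[0,0,0,0,0.3]]}' | python3 nudge.py 55
echo '{"offsets":[[0,0,-0.2,0,0.3],[0,0,-0.4,0,0.3],[0,0,-0.6,0,0.3],[0,0,-0.6,0,0.3],[0,0,-0.6,0,0.3],[0,0,-0.4,0,0.3],[0,0,0,-0.0191,0.3],[0,0,0,-0.0194,0.3],[0,0,0,0,0.3]]}' | python3 nudge.py
python3 - <<'E'
from h import *
c=np.array([.6546,-.1691]);Q=R.from_euler('z',.1083).as_matrix()[:2,:2]
print(c+Q@[-.05-.025,.04+.02])
E
python3 to.py 0.5735 -0.1175 0.1 1.679
```

```text
clock: 10.8
position: [0.4527, 0.3386, 0.021]
ee_rot: [-0.022, -3.141, 0.0]
force: [0.0, -0.1, -5.3]
width: 0.475
gripper_force: 55.0
clock: 11.7
position: [0.4526, 0.3384, 0.1618]
ee_rot: [0.169, -3.137, -0.0]
force: [0.2, -0.3, -6.0]
width: 0.477
gripper_force: 55.0
[ 0.5735541  -0.11755815]
tool delta mm [ -71.1 -466.3   61.8] turn -0.0003 tilt [-1.e-04  1.e-04 -1.e+00]
```

Converted, -0.04 m is -0.8, -0.025 m is -0.5.

```bash
echo '{"offsets":[[-0.08,-0.5,0,0,0.3],[-0.12,-0.8,0,0,0.3],[-0.12,-0.8,0,0,0.3],[-0.12,-0.8,0,0,0.3],[-0.12,-0.8,0,0,0.3],[-0.12,-0.8,0,0,0.3],[-0.12,-0.8,0,0,0.3],[-0.12,-0.8,0,0,0.3],[-0.12,-0.8,0,0,0.3],[-0.12,-0.8,0,0,0.3]]}' | python3 nudge.py
echo '{"offsets":[[-0.12,-0.8,0,0,0.3],[-0.12,-0.6,0.4,0,0.3],[-0.04,-0.22,0.4,0,0.3],[0,0,0.4,0,0.3],[0,0,0,0,0.3],[0,0,0,0,0.3]]}' | python3 nudge.py
python3 to.py 0.5735 -0.1175 0.033 1.679
python3 - <<'E'
from cell import arm, camrig, telemetry, ticket
import cv2,numpy as np
d=camrig.get_image("side")["image"];t=camrig.get_image("top")["image"]
f=lambda i:cv2.resize(i,(400,400),interpolation=cv2.INTER_CUBIC)
cv2.imwrite("pics/s3.png",np.hstack([f(d[210:340,250:380]),f(t[190:330,290:430])]))
E
```

```text
clock: 12.7
position: [0.5516, -0.0394, 0.1614]
ee_rot: [0.165, -3.137, -0.0]
force: [0.9, 0.2, -5.3]
width: 0.473
gripper_force: 55.0
clock: 13.3
position: [0.574, -0.1165, 0.1014]
ee_rot: [0.167, -3.136, -0.001]
force: [0.2, 1.1, -5.5]
width: 0.478
gripper_force: 55.0
tool delta mm [ 0.5 -1.  68.4] turn -0.0017 tilt [-1.1e-03  3.0e-04 -1.0e+00]
```

View pics/s3.png

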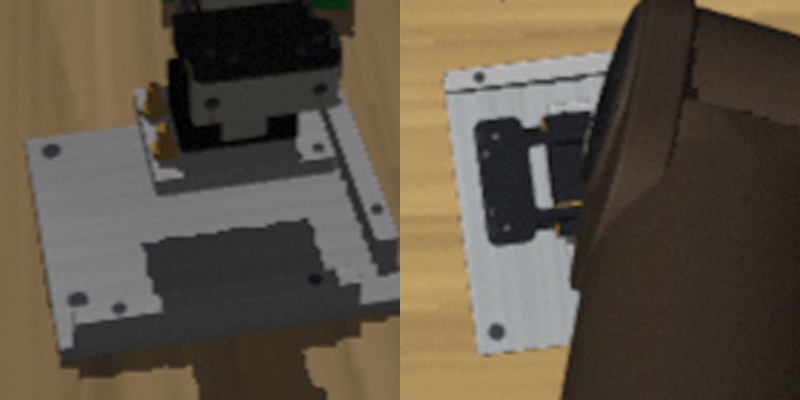

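The module hangs level above the plate, clear of both fences, with its studs towards the robot. I lower it until it touches.

Converted, 0.025 m is 0.5, 0.02 m is 0.4.

```bash
echo '{"offsets":[[0,0,0.4,0,0.3],[0,0,0.5,0,0.3],[0,0,0.3,0,0.3],[0,0,0.1,0,0.3],[0,0,0,0,0.3],[0,0,0,0,0.3]]}' | python3 nudge.py 55
echo '{"offsets":[[0,0,0.02,0,0.3],[0,0,0.02,0,0.3],[0,0,0.02,0,0.3],[0,0,0.02,0,0.3],[0,0,0,0,0.3],[0,0,0,0,0.3]]}' | python3 nudge.py
python3 to.py 0.5735 -0.1175 0.031 1.679
```

```text
clock: 14.0
position: [0.5753, -0.1169, 0.0375]
ee_rot: [-0.168, 3.135, -0.0]
force: [-0.6, 0.6, -5.9]
width: 0.473
gripper_force: 55.0
clock: 14.6
position: [0.5743, -0.1169, 0.0322]
ee_rot: [0.168, -3.137, -0.0]
force: [-0.5, 0.6, -5.3]
width: 0.479
gripper_force: 55.0
tool delta mm [ 0.8 -0.6  1.2] turn -0.0012 tilt [-1.e-04  1.e-04 -1.e+00]
```

Converted, 0.001 m is 0.02.

```bash
echo '{"offsets":[[0,0,0.02,0,0.3],[0,0,0.02,0,0.3],[0,0,0.02,0,0.3],[0,0,0,0,0.3],[0,0,0,0,0.3]]}' | python3 nudge.py
```

```text
clock: 15.1
position: [0.5751, -0.1171, 0.031]
ee_rot: [-0.168, 3.135, 0.0]
force: [-4.7, 1.2, 14.4]
width: 0.476
gripper_force: 55.0
```

Converted, -0.004 m is -0.08, -0.003 m is -0.06.

```bash
echo '{"offsets":[[0,0,-0.02,0,0.3],[-0.08,0,0,0,0.3],[-0.08,0,0,0,0.3],[-0.08,0,0,0,0.3],[-0.08,0,0,0,0.3],[-0.06,0,0,0,0.3],[0,0,0,0,0.3]]}' | python3 nudge.py
echo '{"offsets":[[-0.02,0,0,0,0.3],[-0.02,0,0,0,0.3],[-0.02,0,0,0,0.3],[0,0,0,0,0.3]]}' | python3 nudge.py
echo '{"offsets":[[-0.02,0,0,0,0.3],[-0.02,0,0,0,0.3],[0,0,0,0,0.3]]}' | python3 nudge.py
python3 to.py 0.5735 -0.1175 0.031 1.679
```

```text
clock: 15.8
position: [0.5943, -0.1152, 0.031]
ee_rot: [-0.168, 3.135, -0.001]
force: [-0.6, -0.2, 4.9]
width: 0.478
gripper_force: 55.0
clock: 16.2
position: [0.5967, -0.115, 0.031]
ee_rot: [-0.168, 3.136, -0.001]
force: [-2.2, -0.2, 6.2]
width: 0.478
gripper_force: 55.0
clock: 16.5
position: [0.5981, -0.1148, 0.031]
ee_rot: [0.168, -3.137, 0.0]
force: [-5.3, 0.7, 9.4]
width: 0.474
gripper_force: 55.0
tool delta mm [24.8 -0.1  0. ] turn -0.0014 tilt [-1.e-04 -2.e-04 -1.e+00]
```

Converted, -0.001 m is -0.02.

```bash
echo '{"offsets":[[-0.02,0,0,0,0.3],[-0.02,0,0,0,0.3],[0,0,0,0,0.3]]}' | python3 nudge.py
echo '{"offsets":[[-0.02,0,0,0,0.3],[-0.02,0,0,0,0.3],[0,0,0,0,0.3]]}' | python3 nudge.py
python3 to.py 0.5735 -0.1175 0.031 1.679
```

```text
clock: 16.8
position: [0.5981, -0.1148, 0.031]
ee_rot: [0.167, -3.134, -0.0]
force: [-11.8, -0.3, 16.9]
width: 0.475
gripper_force: 55.0
clock: 17.1
position: [0.5981, -0.1148, 0.031]
ee_rot: [0.166, -3.13, -0.001]
force: [-20.2, 0.2, 23.7]
width: 0.477
gripper_force: 55.0
tool delta mm [24.8 -0.1  0.1] turn -0.0022 tilt [-6.9e-03  4.0e-04 -1.0e+00]
```

Converted, -0.003 m is -0.06, 0.002 m is 0.04.

```bash
echo '{"offsets":[[0.04,0,0,0,0.3],[0.02,0,0,0,0.3],[0,-0.06,0,0,0.3],[0,-0.06,0,0,0.3],[0,-0.06,0,0,0.3],[0,-0.06,0,0,0.3],[0,-0.06,0,0,0.3],[0,0,0,0,0.3]]}' | python3 nudge.py
echo '{"offsets":[[0,-0.02,0,0,0.3],[0,-0.02,0,0,0.3],[0,-0.02,0,0,0.3],[0,-0.02,0,0,0.3],[0,0,0,0,0.3]]}' | python3 nudge.py
python3 to.py 0.5735 -0.1175 0.031 1.679
```

```text
clock: 17.9
position: [0.5996, -0.1283, 0.031]
ee_rot: [0.169, -3.135, -0.003]
force: [-8.9, 3.3, 14.4]
width: 0.473
gripper_force: 55.0
clock: 18.4
position: [0.5999, -0.1316, 0.031]
ee_rot: [0.169, -3.135, -0.004]
force: [-9.7, 5.3, 16.4]
width: 0.471
gripper_force: 55.0
tool delta mm [24.7 16.9  0.1] turn -0.0002 tilt [-0.0025  0.0022 -1.    ]
```

Converted, -0.001 m is -0.02.

```bash
echo '{"offsets":[[0,-0.02,0,0,0.3],[0,-0.02,0,0,0.3],[0,-0.02,0,0,0.3],[0,0,0,0,0.3]]}' | python3 nudge.py
echo '{"offsets":[[0,-0.02,0,0,0.3],[0,-0.02,0,0,0.3],[0,0,0,0,0.3]]}' | python3 nudge.py
python3 to.py 0.5735 -0.1175 0.031 1.679
```

```text
clock: 18.8
position: [0.6002, -0.1342, 0.031]
ee_rot: [0.17, -3.135, -0.005]
force: [-10.1, 6.9, 16.7]
width: 0.475
gripper_force: 55.0
clock: 19.1
position: [0.6002, -0.1343, 0.0311]
ee_rot: [0.171, -3.134, -0.008]
force: [-12.1, 11.9, 20.2]
width: 0.478
gripper_force: 55.0
tool delta mm [24.7 19.6  0.3] turn 0.0009 tilt [-0.0034  0.005  -1.    ]
```

Converted, -0.001 m is -0.02.

```bash
echo '{"offsets":[[-0.02,-0.02,0,0,0.3],[-0.02,-0.02,0,0,0.3],[-0.02,-0.02,0,0,0.3],[0,-0.02,0,0,0.3],[0,0,0,0,0.3],[0,0,0,0,0.3],[0,0,0,0,0.3]]}' | python3 nudge.py
python3 to.py 0.5735 -0.1175 0.031 1.679
python3 - <<'E'
from cell import arm, camrig, telemetry, ticket
import cv2,numpy as np
d=camrig.get_image("side")["image"];t=camrig.get_image("top")["image"]
f=lambda i,s:cv2.resize(i,s,interpolation=cv2.INTER_CUBIC)
cv2.imwrite("pics/s4.png",np.hstack([f(d[220:330,255:385],(500,423)),f(t[190:330,290:390],(300,423))]))
s=telemetry.observe();print(s["force"],s["ft_torque"])
E
```

```text
clock: 19.8
position: [0.6003, -0.1343, 0.0309]
ee_rot: [0.175, -3.127, -0.016]
force: [-25.4, 21.8, 35.0]
width: 0.478
gripper_force: 55.1
tool delta mm [24.8 19.6  0.4] turn 0.0034 tilt [-0.01    0.0097 -0.9999]
[-24.34228903  22.32314842  34.33716006] [4.13166752 4.94346021 0.13534837]
```

View pics/s4.png

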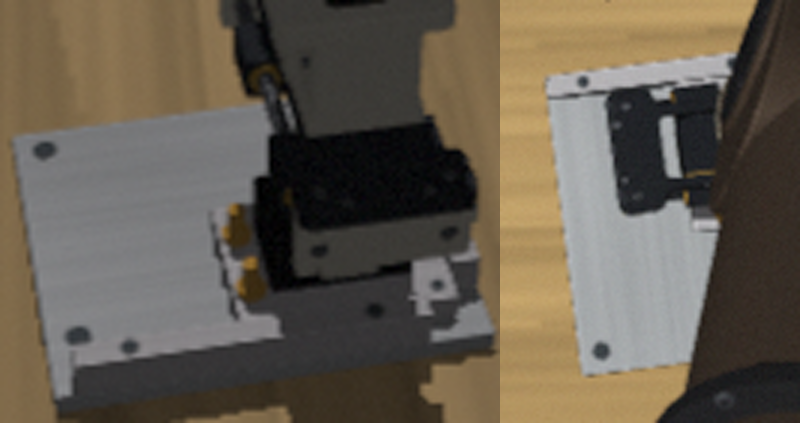

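The side view shows the module seated in the corner, studs towards the robot, resting against both fences. The hand is tilting slightly under this load, so I ease off a little and check again.

Converted, 0.001 m is 0.02, -0.0005 m is -0.01.

```bash
echo '{"offsets":[[0.02,0.01,-0.01,0,0.3],[0,0,0,0,0.3],[0,0,0,0,0.3],[0,0,0,0,0.3],[0,0,0,0,0.3]]}' | python3 nudge.py
echo '{"offsets":[[0,0,0,0,0.3],[0,0,0,0,0.3]]}' | python3 nudge.py
python3 to.py 0.5735 -0.1175 0.031 1.679
```

```text
clock: 20.4
position: [0.6003, -0.1343, 0.031]
ee_rot: [0.175, -3.129, -0.015]
force: [-19.0, 19.3, 25.4]
width: 0.474
gripper_force: 55.0
clock: 20.6
position: [0.6003, -0.1342, 0.031]
ee_rot: [0.175, -3.129, -0.015]
force: [-19.6, 18.2, 25.2]
width: 0.479
gripper_force: 55.0
tool delta mm [24.8 19.6  0.3] turn 0.0033 tilt [-0.0082  0.0089 -0.9999]
```

Converted, 0.005 rad is 0.0016.

```bash
g='import numpy as np;from cell import arm, camrig, telemetry, ticket;s=telemetry.observe();print("torque",np.round(s["ft_torque"],2))'
for i in 1; do python3 to.py 0.5735 -0.1175 0.031 1.679; python3 -c "$g"; done
echo '{"offsets":[[0,0,0,0.0016,0.3],[0,0,0,0,0.3],[0,0,0,0,0.3],[0,0,0,0,0.3]]}' | python3 nudge.py | grep -E "rot|force"; python3 to.py 0.5735 -0.1175 0.031 1.679; python3 -c "$g"
echo '{"offsets":[[0,0,0,-0.0032,0.3],[0,0,0,0,0.3],[0,0,0,0,0.3],[0,0,0,0,0.3]]}' | python3 nudge.py| grep -E "rot|force"; python3 to.py 0.5735 -0.1175 0.031 1.679; python3 -c "$g"
```

```text
tool delta mm [24.8 19.6  0.3] turn 0.0033 tilt [-0.0082  0.0089 -0.9999]
torque [3.88 3.8  0.09]
ee_rot: [0.169, -3.129, -0.014]
force: [-18.7, 18.0, 25.0]
gripper_force: 55.0
tool delta mm [24.9 19.5  0.3] turn -0.0006 tilt [-0.0084  0.0086 -0.9999]
torque [3.8  3.84 0.71]
ee_rot: [0.181, -3.129, -0.015]
force: [-18.7, 19.5, 24.4]
gripper_force: 55.1
tool delta mm [24.7 19.8  0.3] turn 0.007 tilt [-0.0082  0.0091 -0.9999]
torque [ 3.9   3.81 -0.46]
```

Converted, 0.0045 rad is 0.0014.

```bash
echo '{"offsets":[[0,0,0,0.0014,0.3],[0,0,0,0,0.3],[0,0,0,0,0.3],[0,0,0,0,0.3],[0,0,0,0,0.3]]}' | python3 nudge.py; python3 -c 'from cell import arm, camrig, telemetry, ticket;s=telemetry.observe();print(s["ft_torque"]);print(ticket.sign_off())'
```

```text
clock: 21.9
position: [0.6003, -0.1343, 0.031]
ee_rot: [0.175, -3.129, -0.015]
force: [-18.4, 19.5, 25.5]
width: 0.476
gripper_force: 55.0
[3.91139864 3.79034665 0.07499888]
the job is handed in; nothing more can be done
None
```

The spacer is in the bin, and I handed the job in at 21.9 s with the module on the jig plate, studs away from the far fence, still gripped at 55 N and pushed into the corner at about 19 N towards each fence; flatness and squareness are inferred from force and pose readings, because the cameras couldn't resolve them and the hand was tilted about 0.5° in each direction.

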